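# Charge the salsa portioner for one portion

## Task

Charge the table-top salsa portioner for one portion. On its keypad press the large round key right down and let it spring back, then do the same with the long bar key, and do not press the small round key. Then take the plunger by its black knob and draw it smoothly straight up, without wedging it or pulling it out of its barrel, until the top of its collar is level with the top of the gauge pointer; leave the pointer and the food and bowl around as they are, and finish still gripping the plunger and holding it at that height.

Things in the scene. Friction and masses are not known exactly. Their poses are not given: they have to be found in the camera images.
- portioner: Steel table-top portioner, fixed. Foot plate 130 (x) x 190 (y) x 12 mm; upright round barrel 60 mm across, flat top 137 mm above the table, 21.6 mm bore down its middle. A gauge post, 14 mm square, 215 mm high, stands 102 mm from the bore axis on its +y side. A spout sticks out 63 mm to its -x side, below 45 mm height. Origin: on the table, on the bore axis; z up.
- bore_mouth (a point): Centre of the bore in the barrel's top face, 137 mm above the table; axes as portioner (z is the bore axis, upright).
- plunger: Loose rigid plunger, 0.18 to 0.35 kg. From below: steel rod 20 mm thick, 100 mm long (all in the bore at the start); collar 40 mm across, 8 mm thick (rests on the barrel at the start); stem 14 mm thick, 70 mm long; black knob 28 mm across, 36 mm high. Origin: centre of the rod's lower end; z along the rod to the knob. Let go, it drops back.
- collar_top (a point): Centre of the top face of the plunger's collar, 108 mm above the rod's lower end; 8 mm above the barrel's top at the start.
- knob_mid (a point): Middle of the plunger's black knob (the place to grip), 196 mm above the rod's lower end, 88 mm above collar_top.
- pointer_tip (a point): Free end of the gauge pointer, on its top face: a level steel finger 8 mm wide, 4 mm thick, from the gauge post towards the plunger, ending 32 mm from the bore axis on the portioner's +y side; black slide block 22 mm square. Held by friction, its top 25 to 50 mm above the collar's top at the start. Open fingertips around the knob's middle stay about 10 mm above it. Axes as portioner.
- keypad: White keypad box, fixed to the table, 85 (x) x 205 (y) x 36 mm high. Three keys stand on it in a row along its y, 62 mm apart, in any order, the middle one over the keypad's centre. Origin: centre of the underside.
- key_large_top (a point): Centre of the top face of the large round key, grey, 34 mm across; top 52 mm above the table when up. It stands 8 mm out of a white block 52 x 46 mm, and goes straight down 6 mm; 1.5 N starts it, 4.5 N takes it fully down, and a spring returns it.
- key_large (a joint): How far the large round key is pressed, m: 0 up, 0.006 fully down.
- key_bar_top (a point): Centre of the top face of the long bar key, grey, 42 (keypad's x) x 15 mm (keypad's y); height, travel, block and spring as the large key.
- key_bar (a joint): How far the bar key is pressed, m: 0 up, 0.006 fully down.
- key_small_top (a point): Centre of the top face of the small round key, grey, 14 mm across, which is to be left alone; height, travel, block and spring as the large key.
- key_small (a joint): How far the small round key is pressed, m: 0 up, 0.006 fully down.
- salsa_bowl: Loose white ceramic bowl, empty, 130 mm across and 60 mm high, a bystander. Origin: centre of its underside.
- tomato: Loose tomato, 76 mm across and 55 mm high, a bystander. Origin: centre of its underside.
- avocado_half: Loose half avocado, dark skin up, 68 mm across and 34 mm high, a bystander. Origin: centre of its underside.

How it is judged (in metres and radians):
On the way, in this order (a step that is already met when the one before it is completed fails the run):
1. the large round key is pressed right down, alone, with the plunger still fully in (value of joint key_large above 0.0045 m and value of joint key_bar below 0.002 m and z of collar_top in the frame of bore_mouth below 0.014 m), for 0.05 s.
2. then the bar key is pressed right down, the large key having sprung back, with the plunger still fully in (value of joint key_bar above 0.0045 m and value of joint key_large below 0.002 m and z of collar_top in the frame of bore_mouth below 0.014 m), for 0.05 s.
At the end, for the whole second after the job is handed in: The plunger is held still in the fingers (grip over 1.5 N, under 10 mm/s), its rod still at least 30 mm deep in the bore, within 4 mm and 0.05 rad of the bore axis and pressing on the barrel with less than 20 N; the collar's top is within 6 mm of the pointer's top in height; all three keys are up (z of collar_top in the frame of pointer_tip between -0.006 and 0.006 m and horizontal distance between plunger and bore_mouth below 0.004 m and z of plunger in the frame of bore_mouth below -0.03 m and angle between the z axis of plunger and the z axis of bore_mouth, either way round below 0.05 rad and contact force between the fingers and plunger above 1.5 N and contact force between plunger and portioner below 20 N and linear speed of plunger below 0.01 m/s and value of joint each of key_large, key_bar, key_small below 0.002 m); the arm keeps its last pose, push and grip.
It fails at once if the small round key is pressed (over 3 mm) (value of joint key_small above 0.003 m).
It fails at once if the plunger is wedged hard against the barrel (over 40 N) (contact force between plunger and portioner above 40 N).
It fails at once if the plunger is pulled out of the barrel (z of plunger in the frame of bore_mouth above -0.005 m).
It fails at once if the gauge pointer is shifted (over 5 mm) (distance of pointer_tip from where it was at the start of the episode above 0.005 m).
It fails at once if the bowl, the tomato or the avocado is pushed away (over 30 mm) (distance of any of salsa_bowl, tomato, avocado_half from where it was at the start of the episode above 0.03 m).
It also fails if it takes over 72 s, if anything falls off the work surface, if the arm or the gripper's body presses on something with over 40 N, if the wrist force passes 120 N, or if a joint passes its speed limit or range.

## Robot

A 6-joint arm with a two-finger parallel gripper is mounted at the origin on the work surface. World frame = base frame: x ahead of the robot, y to its left, z up, the work surface at z = 0. Lengths are in mm, angles in rad, forces in N, time in s.
With the tool pointing down it reaches from about 275 to 750 mm from the base axis. Payload 10.2 kg.
Tool frame: the origin (TCP) lies at the centre of the arm's flange, where the gripper is bolted on; the fingertips stand 173 mm ahead of it and the grasp point (between the pads) lies 155 mm ahead of it; z points along the fingers, y is the line along which they close (so a half turn about z gives the same grasp; the last joint's range is limited). The gripper opens to 85 mm and grips with 20 to 120 N. Pads are 22 mm wide; open, the fingers measure 114 mm over their backs; the gripper's body (76 mm by 85 mm) begins 54 mm behind the grasp point. The pads swing forward as they close: fully open they stand 13 mm farther back than shut.
Start: joints at [0.91, 0.313, 1.498, -0, 1.331, -0.223], TCP at [222.586, 475.487, 404.694] pointing down, gripper open.
Joint ranges: [-2.94, 2.94], [-0.97, 2.17], [0.19, 2.56], [-1.23, 4.37], [0.02, 3.11], [-2.88, 2.88]. Speed limits (rad/s): [2.39, 2.39, 3.01, 3.14, 3.14, 3.14].

## Interface

Orientations are given as a unit quaternion [w, x, y, z].
In Python, from rig import ctrl, vision, monitor gives the robot as it stands (ctrl), with the cameras (vision) and the readings (monitor).
- The arm moves only by the tool steer_hand, called after "Emit:" as name(argument=value, ...), one argument or row to a line, values as JSON. Schema: {"type":"object","properties":{"deltas":{"type":"array","items":{"type":"object","properties":{"trans":{"type":"array","items":{"type":"number"},"minItems":3,"maxItems":3},"turn_vec":{"type":"array","items":{"type":"number"},"minItems":3,"maxItems":3}},"additionalProperties":false},"minItems":1,"maxItems":8},"aperture":{"type":"number"},"clamp_n":{"type":"number"},"only":{"type":"string"},"quiet":{"type":"boolean"},"lines":{"type":"string"}},"required":["deltas"],"additionalProperties":false}. deltas is a list of rows, 1 to 8 of them, each an object with the fields trans (a list: dx, dy, dz in parts of the range, where 1.0 means 0.6 m), turn_vec (a list: a rotation vector rx, ry, rz in normalised numbers (1 is 2 rad)); a field left out counts as zero; each row is the pose to reach, as a shift and turn from the pose commanded when the call began, along the tool's axes at that moment; what a row does not reach only later rows make up. A row lasts 1/10 s, in which the tool goes at most 50 mm and 0.15 rad, less where a joint would pass 70% of its speed; a pose out of reach is approached as far as the arm can. aperture is the opening from 0.0 (shut) to 1.0 (fully open), set as the call begins (left out keeps the last). The fingers move at their own pace and stop on an object; clamp_n is the grip in N (left out, the last holds). Time passes only in rows, so rows that do not move let the fingers close. The tool returns the time, the measured TCP pose, the force, the opening and the grip force at its end. only (a regular expression) keeps the lines of the reply that match it, lines (a string "A,B") keeps lines A to B, and quiet returns only ok. No shift or turn number may pass 1 either way. Input that does not fit is refused with a message, and nothing moves.
- monitor.sense(): the state, without advancing time (a new reading comes with each control period).
- vision.capture(name): name is "scene" or "side" or "wrist"; returns the picture (384x512x3 uint8, red, green, blue); there is no depth.
- vision.calibration(name): a dict with "fx", "fy", "cx", "cy" (pixels), "position" and "attitude" of the camera in the world. Camera axes: x right, y down, z forward; pixel columns grow to the right and rows downward; lengths in mm; the calibration is good to about 2 mm. A picture is of the moment at which its call begins: read the wrist's pose just before it. calibration takes no time and is no camera call; for the wrist camera it gives the pose at the moment of the call.
- ctrl.finish_job(): hands the job in; it is judged then, once.
The state is a dict: "time_s": time; "joints": joint angles; "dq": joint speeds; "tau": joint torques, N m; "eef_pos": TCP position; "ee_rot": TCP orientation; "force": force on the tool from outside, world axes, zero at the start; "wrist_torque": the same for the moment, N m; "grip_width": opening from 0.0 (shut) to 1.0 (fully open); "grip_force": force on a finger pad.
Only numpy, scipy, OpenCV 4.12 (cv2) and the standard library are available. Lean on these libraries where they do the work, as an engineer would, in place of code of your own. Each camera call takes 0.05 s, during which the arm holds its last target. There are 200 camera calls.

## Working session

There is one attempt and no reset: what is moved stays moved. The work goes in short steps, Python scripts to look and compute and a tool call to move; the robot and the scene stay as the last step left them, time stands still between calls to the robot, and variables do not carry over. Pictures are saved under pics/ and viewed, at most 10 in all, crops included, and the job is handed in when it is done.

```bash
ls; mkdir -p pics; python3 - <<'E'
from rig import ctrl, vision, monitor
import cv2,numpy as np
for n in("scene","side","wrist"):
    c=vision.calibration(n);print(n,{k:np.round(v,4).tolist() for k,v in c.items()})
    cv2.imwrite(f"pics/{n}0.png",cv2.cvtColor(vision.capture(n),cv2.COLOR_RGB2BGR))
s=monitor.sense();print(s)
E
```

```text
pics
rig.py
scene {'fx': 393.9988, 'fy': 393.9988, 'cx': 255.5216, 'cy': 196.3042, 'position': [963.765, -649.6519, 765.8885], 'attitude': [-0.4063, 0.8767, 0.2365, -0.1021]}
side {'fx': 361.7905, 'fy': 361.7905, 'cx': 258.1817, 'cy': 186.6417, 'position': [458.5386, 583.5598, 795.9442], 'attitude': [0.0488, -0.1078, 0.9247, -0.3618]}
wrist {'fx': 283.4283, 'fy': 283.4283, 'cx': 257.4094, 'cy': 192.5748, 'position': [159.9131, 504.1569, 373.4074], 'attitude': [0.1153, 0.8357, 0.5321, 0.0727]}
{'time_s': 0.15, 'joints': array([ 9.09619440e-01,  3.13292914e-01,  1.49824056e+00, -3.09819948e-05,
        1.33098485e+00, -2.23411554e-01]), 'dq': array([ 5.11238087e-04, -1.41264704e-03, -1.46602883e-03, -9.52740852e-05,
       -1.94208942e-05, -3.79506644e-04]), 'tau': array([ 3.21709209e-03, -4.12362635e+01, -2.59801322e+01, -9.81253538e-05,
        3.14753146e-03, -4.84278542e-05]), 'eef_pos': array([222.55776165, 475.4621804 , 404.2893605 ]), 'ee_rot': array([-1.84501791e-04,  2.17135462e-01,  9.76141371e-01, -4.24737353e-04]), 'force': array([ 1.42947777, -0.69827224, -0.24722123]), 'wrist_torque': array([ 0.03587663, -0.01890351, -0.00300977]), 'grip_force': 0.0, 'grip_width': 1.0013628125551772}
```

View pics/scene0.png

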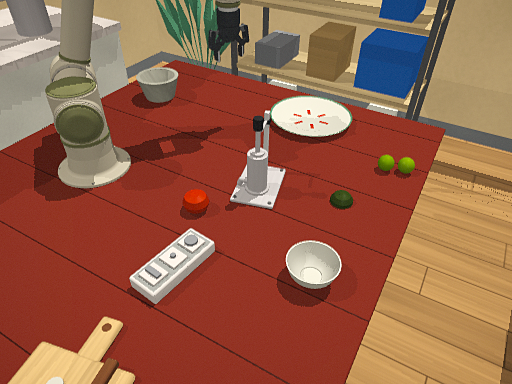

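View pics/side0.png

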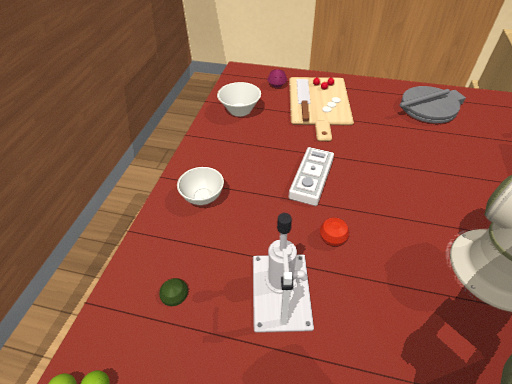

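The scene view shows the keypad with large key (190,240), small key (172,255) and bar (152,272), and the plunger knob at (258,124). In the side view the bar is at (318,155), small (312,168), large (307,182), knob (285,222). I'll enlarge these areas.

```bash
python3 - <<'E'
import cv2,numpy as np
a=cv2.imread("pics/scene0.png");b=cv2.imread("pics/side0.png")
def cr(i,x,y,w,h,k):return cv2.resize(i[y:y+h,x:x+w],None,fx=k,fy=k,interpolation=cv2.INTER_CUBIC)
top=np.hstack([cr(a,125,222,100,75,4),cr(b,275,140,100,75,4)])
bot=np.hstack([cr(a,220,105,100,75*1,4)[:300],cr(b,240,205,100,75,4)])
cv2.imwrite("pics/crops.png",np.vstack([top,bot]))
E
```

```text
(no output)
```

View pics/crops.png

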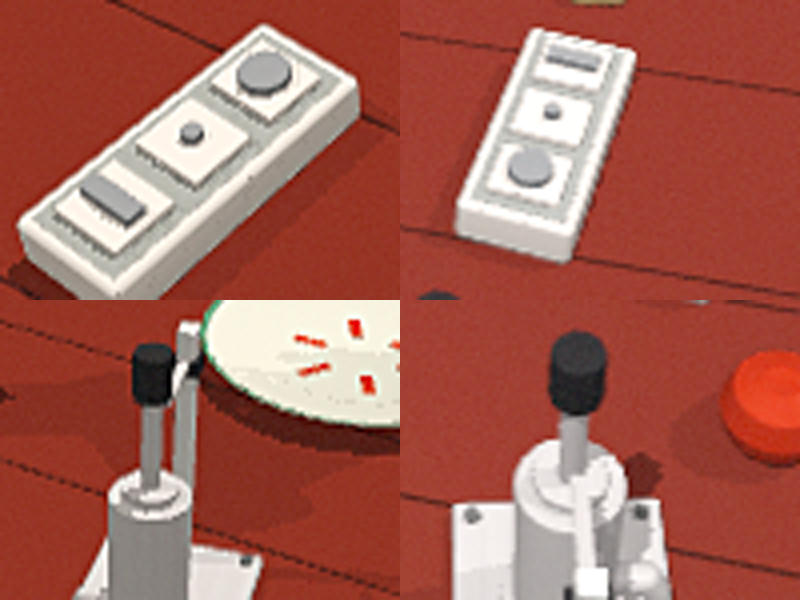

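The crops show large key tops at scene (191.0,239.8)/side (307.3,181.1), small (172.8,254.3)/(312.8,167.3), bar (153.2,270.8)/(318.3,154), and knob mid (258.1,123.8)/(284.4,223.8). Next I triangulate them.

```bash
cat > h.py <<'E'
from rig import ctrl, vision, monitor
import cv2,numpy as np
from scipy.spatial.transform import Rotation as R
def rot(q):return R.from_quat(np.asarray(q)[[1,2,3,0]])
def ray(c,p):
    d=rot(c["attitude"]).apply([(p[0]-c["cx"])/c["fx"],(p[1]-c["cy"])/c["fy"],1.]);return np.array(c["position"]),d/np.linalg.norm(d)
def plane(c,p,z):
    o,d=ray(c,p);return o+d*(z-o[2])/d[2]
def tri(*cp):
    A=0;b=0;P=[]
    for c,p in cp:
        o,d=ray(c,p);M=np.eye(3)-np.outer(d,d);A=A+M;b=b+M@o;P.append((o,M))
    X=np.linalg.solve(A,b);return X,max(np.linalg.norm(M@(X-o)) for o,M in P)
def proj(c,X):
    v=rot(c["attitude"]).inv().apply(np.asarray(X)-c["position"]);return np.array([v[0]/v[2]*c["fx"]+c["cx"],v[1]/v[2]*c["fy"]+c["cy"]])
def togo(X,s=None):  # shift in tool axes from measured TCP to world X
    s=s or monitor.sense();return rot(s["ee_rot"]).inv().apply(np.asarray(X)-s["eef_pos"])
E
python3 - <<'E'
from h import *
a=vision.calibration("scene");b=vision.calibration("side")
for n,p,q,z in[("large",(191,239.8),(307.3,181.1),52),("small",(172.8,254.3),(312.8,167.3),52),("bar",(153.2,270.8),(318.3,154),52),("knob",(258.1,123.8),(284.4,223.8),233),("tomato",(196,199),(334,230),27),("bowl",(313,266),(202,188),30)]:
    X,e=tri((a,p),(b,q));print(n,X.round(1),round(e,1),plane(a,p,z).round(1),plane(b,q,z).round(1))
s=monitor.sense();print(rot(s["ee_rot"]).as_matrix().round(3))
E
```

```text
large [ 498.3 -140.6   47.9] 0.2 [ 500.8 -143.6   52. ] [ 498.3 -136.5   52. ]
small [ 490.2 -200.6   48. ] 0.7 [ 492.1 -203.2   52. ] [ 490.7 -195.9   52. ]
bar [ 482.3 -262.3   47.7] 0.0 [ 485.1 -264.6   52. ] [ 482.2 -257.5   52. ]
knob [515.3 160.2 230.8] 0.1 [517.  156.9 233. ] [515.2 162.  233. ]
tomato [406.6   3.3  33.9] 0.6 [400.7   9.4  27. ] [406.6  -1.6  27. ]
bowl [789.  -55.9  37.7] 1.6 [788.6 -48.9  30. ] [790.8 -62.8  30. ]
[[-0.906  0.424 -0.001]
 [ 0.424  0.906 -0.001]
 [ 0.    -0.001 -1.   ]]
```

```bash
python3 - <<'E'
from h import *
a=vision.calibration("scene");b=vision.calibration("side");w=vision.calibration("wrist");s=monitor.sense()
T=rot(s["ee_rot"])
print("cam in tool",T.inv().apply(np.array(w["position"])-s["eef_pos"]).round(1),"axes",(T.inv()*rot(w["attitude"])).as_matrix().round(2).tolist())
P=[plane(b,p,12) for p in[(253,256.3),(305,255.5),(312,329),(257,329)]]
print(np.round(P,1));
for i in range(4):
    d=P[(i+1)%4]-P[i];print(np.linalg.norm(d).round(1),np.degrees(np.arctan2(d[1],d[0])).round(1))
print("togo",togo([480,-140,404]).round(1))
E
```

```text
cam in tool [68.9 -0.5 30.8] axes [[0.0, -0.96, -0.27], [1.0, 0.0, 0.0], [0.0, -0.27, 0.96]]
[[595.1 114.   12. ]
 [468.7  82.1  12. ]
 [426.5 261.3  12. ]
 [542.2 288.6  12. ]]
130.4 -165.8
184.1 103.2
118.9 13.3
182.5 -73.2
togo [-494.1 -448.3    0.6]
```

The rows are not in the units I measure in: shifts go in shares of 0.6 m and turns go in shares of 2 rad. I convert before sending: -280 mm / 600 = -0.4667, -260 mm / 600 = -0.4333, 0.89 rad / 2 = 0.445.

Emit:
steer_hand(
  deltas=[
    {"trans": [-0.0667, -0.0583, -0.0333], "turn_vec": [0, 0, 0.075]},
    {"trans": [-0.125, -0.1167, -0.0333], "turn_vec": [0, 0, 0.15]},
    {"trans": [-0.1833, -0.175, -0.0333], "turn_vec": [0, 0, 0.225]},
    {"trans": [-0.2417, -0.225, -0.0333], "turn_vec": [0, 0, 0.3]},
    {"trans": [-0.3, -0.2833, -0.0333], "turn_vec": [0, 0, 0.375]},
    {"trans": [-0.3583, -0.3333, -0.0333], "turn_vec": [0, 0, 0.445]},
    {"trans": [-0.4167, -0.3917, -0.0333], "turn_vec": [0, 0, 0.445]},
    {"trans": [-0.4667, -0.4333, -0.0333], "turn_vec": [0, 0, 0.445]},
  ],
  aperture=0.0,
)

```text
time_s: 0.95
eef_pos: [366.1, 119.0, 424.7]
ee_rot: [0.0, 0.617, 0.787, 0.0]
force: [0.3, 1.0, 0.2]
grip_width: -0.003
grip_force: 0.0
```

```bash
python3 - <<'E'
from h import *
s=monitor.sense();print(s["eef_pos"],rot(s["ee_rot"]).as_matrix().round(3),togo([490,-190,404]).round(1))
E
```

```text
[366.13211116 119.02826252 424.74868003] [[-0.239  0.971  0.   ]
 [ 0.971  0.239 -0.   ]
 [-0.     0.    -1.   ]] [-329.7   46.3   20.8]
```

To row units: -330 mm / 600 = -0.55, -310 mm / 600 = -0.5167.

Emit:
steer_hand(
  deltas=[
    {"trans": [-0.075, 0.01, 0.0083]},
    {"trans": [-0.15, 0.02, 0.0167]},
    {"trans": [-0.225, 0.03, 0.0333]},
    {"trans": [-0.3, 0.0417, 0.0333]},
    {"trans": [-0.375, 0.0533, 0.0333]},
    {"trans": [-0.45, 0.0633, 0.0333]},
    {"trans": [-0.5167, 0.0733, 0.0333]},
    {"trans": [-0.55, 0.0767, 0.0333]},
  ],
)

```text
time_s: 1.75
eef_pos: [490.6, -190.8, 404.0]
ee_rot: [-0.0, 0.617, 0.787, -0.0]
force: [0.5, 0.7, 0.2]
grip_width: -0.002
grip_force: 0.0
```

Emit:
steer_hand(
  deltas=[
    {},
    {},
  ],
)

```text
time_s: 1.95
eef_pos: [489.9, -187.7, 404.3]
ee_rot: [-0.001, 0.616, 0.788, 0.0]
force: [-0.5, 0.6, -0.5]
grip_width: 0.003
grip_force: 0.0
```

```bash
python3 - <<'E'
from h import *
import json
s=monitor.sense();w=vision.calibration("wrist");im=vision.capture("wrist")
print(s["eef_pos"],s["dq"].max())
json.dump({k:np.asarray(v).tolist() for k,v in w.items()},open("w1.json","w"))
cv2.imwrite("pics/w1.png",im[:,:,::-1])
for X in([498.3,-140.6,52],[490.2,-200.6,52],[482.3,-262.3,52]):print(proj(w,X).round(1))
E
```

```text
[ 489.86781279 -187.69572176  404.29108845] 0.019492481418002
[275.7 136.2]
[255.8 185.1]
[237.4 231. ]
```

View pics/w1.png

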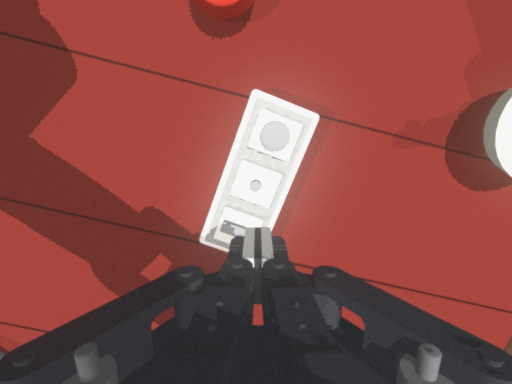

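The wrist view shows the large key at (274.5,136), small at (256,185.5) and bar at about (237,229). Each is within 1-2 px of the position projected from the triangulation, so the key points agree. Now I press the large key.

To row units: 164 mm / 600 = 0.2733, 155 mm / 600 = 0.2583.

Emit:
steer_hand(
  deltas=[
    {"trans": [0.0717, 0.0317, 0]},
    {"trans": [0.0717, 0.0317, 0.075]},
    {"trans": [0.0717, 0.0317, 0.15]},
    {"trans": [0.0717, 0.0317, 0.2167]},
    {"trans": [0.0717, 0.0317, 0.2583]},
    {"trans": [0.0717, 0.0317, 0.2733]},
    {"trans": [0.0717, 0.0317, 0.2733]},
    {"trans": [0.0717, 0.0317, 0.2733]},
  ],
)

```text
time_s: 2.8
eef_pos: [498.4, -141.4, 242.2]
ee_rot: [0.001, 0.616, 0.788, 0.0]
force: [-0.1, -0.3, 0.6]
grip_width: -0.002
grip_force: 0.0
```

Emit:
steer_hand(
  deltas=[
    {"trans": [0, 0, 0.01]},
    {"trans": [0, 0, 0.02]},
    {"trans": [0, 0, 0.0233]},
    {"trans": [0, 0, 0.0233]},
  ],
)

```text
time_s: 3.2
eef_pos: [498.0, -141.6, 226.4]
ee_rot: [-0.0, 0.616, 0.788, -0.0]
force: [1.0, 0.5, -0.1]
grip_width: 0.005
grip_force: 0.0
```

Emit:
steer_hand(
  deltas=[
    {"trans": [0, 0, 0.0033]},
    {"trans": [0, 0, 0.0067]},
    {"trans": [0, 0, 0.0067]},
  ],
)

```text
time_s: 3.5
eef_pos: [498.2, -141.7, 222.8]
ee_rot: [0.0, 0.616, 0.788, 0.0]
force: [-0.5, -0.8, 2.3]
grip_width: -0.004
grip_force: 1.3
```

To row units: 4 mm / 600 = 0.0067, 3 mm / 600 = 0.005.

Emit:
steer_hand(
  deltas=[
    {"trans": [0, 0, 0.0033]},
    {"trans": [0, 0, 0.005]},
    {"trans": [0, 0, 0.0067]},
    {"trans": [0, 0, 0.0067]},
  ],
)

```text
time_s: 3.9
eef_pos: [498.2, -141.7, 219.4]
ee_rot: [0.0, 0.616, 0.788, 0.0]
force: [-2.0, 1.4, 9.0]
grip_width: 0.004
grip_force: 4.9
```

Emit:
steer_hand(
  deltas=[
    {"trans": [0, 0, 0.0017]},
    {"trans": [0, 0, 0.0017]},
  ],
)

```text
time_s: 4.1
eef_pos: [498.3, -141.6, 219.2]
ee_rot: [0.001, 0.616, 0.788, -0.0]
force: [-5.9, 2.3, 19.5]
grip_width: 0.003
grip_force: 9.6
```

The key bottomed out at 219.2 mm with 9 to 19 N. Next I lift and go to the bar key.

To row units: -113 mm / 600 = -0.1883, -80 mm / 600 = -0.1333.

Emit:
steer_hand(
  deltas=[
    {"trans": [0, 0, -0.0333]},
    {"trans": [0, 0, -0.0583]},
    {"trans": [-0.0667, -0.0267, -0.0583]},
    {"trans": [-0.1333, -0.0533, -0.0583]},
    {"trans": [-0.1883, -0.0733, -0.0583]},
    {"trans": [-0.1883, -0.0733, -0.0583]},
    {"trans": [-0.1883, -0.0733, -0.0233]},
    {"trans": [-0.1883, -0.0733, -0.0233]},
  ],
)

```text
time_s: 4.9
eef_pos: [482.0, -261.0, 229.4]
ee_rot: [-0.003, 0.616, 0.788, 0.0]
force: [-0.5, 0.5, -0.2]
grip_width: 0.001
grip_force: 0.0
```

```bash
python3 - <<'E'
from h import *
vision.capture("wrist")
b=vision.capture("scene");c=vision.capture("side")
k=lambda i,x,y:cv2.resize(i[y:y+75,x:x+100],None,fx=4,fy=4,interpolation=cv2.INTER_CUBIC)
cv2.imwrite("pics/bar.png",np.hstack([k(b,125,222),k(c,265,130)])[:,:,::-1])
print(monitor.sense()["eef_pos"])
E
```

```text
[ 482.83455488 -261.38513088  232.15523047]
```

View pics/bar.png

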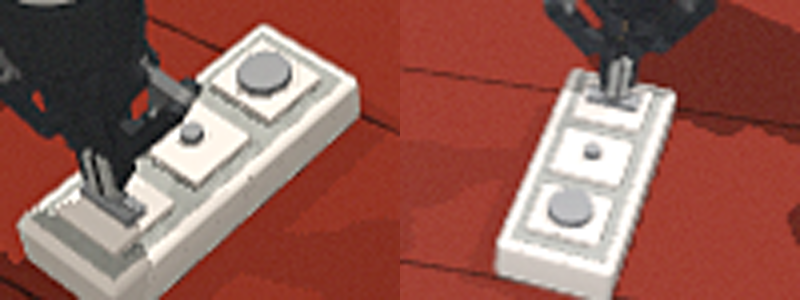

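The fingertips stand right over the bar (crop (110,205) and (620,98)), and the large key is up again. I press down 13 mm, checking the force.

To row units: 10 mm / 600 = 0.0167, 8 mm / 600 = 0.0133.

Emit:
steer_hand(
  deltas=[
    {"trans": [0, 0, 0.0083]},
    {"trans": [0, 0, 0.0133]},
    {"trans": [0, 0, 0.0167]},
    {"trans": [0, 0, 0.0167]},
  ],
)

```text
time_s: 5.45
eef_pos: [482.8, -261.8, 221.8]
ee_rot: [0.0, 0.616, 0.788, 0.0]
force: [0.8, 1.6, 3.5]
grip_width: -0.004
grip_force: 1.6
```

Emit:
steer_hand(
  deltas=[
    {"trans": [0, 0, 0.0017]},
    {"trans": [0, 0, 0.0033]},
    {"trans": [0, 0, 0.005]},
    {"trans": [0, 0, 0.005]},
  ],
)

```text
time_s: 5.85
eef_pos: [482.8, -261.8, 219.4]
ee_rot: [0.0, 0.616, 0.788, 0.0]
force: [0.7, 4.3, 9.3]
grip_width: 0.002
grip_force: 4.7
```

To row units: -240 mm / 600 = -0.4, -230 mm / 600 = -0.3833.

Emit:
steer_hand(
  deltas=[
    {"trans": [0, 0, 0.0017]},
    {"trans": [0, 0, 0.0017]},
    {"trans": [0, 0, -0.075]},
    {"trans": [0, 0, -0.1583]},
    {"trans": [0, 0, -0.2417]},
    {"trans": [0, 0, -0.3167]},
    {"trans": [0, 0, -0.3833]},
    {"trans": [0, 0, -0.4]},
  ],
)

```text
time_s: 6.65
eef_pos: [482.3, -261.9, 462.9]
ee_rot: [0.003, 0.616, 0.788, -0.001]
force: [-0.1, 0.2, 0.3]
grip_width: 0.001
grip_force: 0.0
```

Emit:
steer_hand(
  deltas=[
    {"trans": [0.075, 0.025, 0]},
    {"trans": [0.15, 0.05, 0]},
    {"trans": [0.225, 0.075, 0]},
    {"trans": [0.3, 0.1, 0]},
    {"trans": [0.375, 0.125, 0]},
    {"trans": [0.45, 0.15, 0]},
    {"trans": [0.5167, 0.1717, 0]},
    {"trans": [0.55, 0.18, 0]},
  ],
  aperture=1.0,
)

```text
time_s: 7.45
eef_pos: [507.8, 87.1, 457.5]
ee_rot: [-0.001, 0.615, 0.788, -0.001]
force: [-0.5, -1.3, 0.0]
grip_width: 1.001
grip_force: 0.0
```

Emit:
steer_hand(
  deltas=[
    {"trans": [0.05, 0.0167, 0]},
    {"trans": [0.1, 0.0333, 0]},
    {"trans": [0.12, 0.04, 0]},
    {"trans": [0.12, 0.04, 0]},
    {"trans": [0.12, 0.04, 0]},
    {"trans": [0.12, 0.04, 0]},
  ],
)

```text
time_s: 8.05
eef_pos: [514.1, 158.9, 458.5]
ee_rot: [0.0, 0.617, 0.787, -0.0]
force: [-0.1, 0.1, 0.4]
grip_width: 1.0
grip_force: 0.0
```

```bash
python3 - <<'E'
from h import *
import json
s=monitor.sense();w=vision.calibration("wrist");im=vision.capture("wrist")
print(s["eef_pos"])
json.dump({k:np.asarray(v).tolist() for k,v in w.items()},open("w2.json","w"))
cv2.imwrite("pics/w2.png",im[:,:,::-1])
print(proj(w,[515.3,160.2,231]),proj(w,[515.3-7.7,160.2+31,185]))
E
```

```text
[514.1153895  158.90482165 458.54122984]
[260.36936052 208.41555827] [259.94002621 155.74439433]
```

View pics/w2.png

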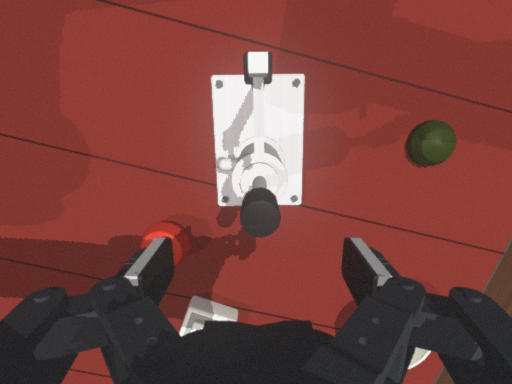

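The wrist view shows the knob at about (260,212), between the open fingers, and the plate square to the image. The pointer runs from the block at (258,68) towards the barrel. I'll enlarge the pointer in the wrist, side and scene views.

```bash
python3 - <<'E'
from h import *
w=cv2.imread("pics/w2.png");b=cv2.imread("pics/side0.png");a=cv2.imread("pics/scene0.png")
k=lambda i,x,y,W,H,f:cv2.resize(i[y:y+H,x:x+W],None,fx=f,fy=f,interpolation=cv2.INTER_CUBIC)
cv2.imwrite("pics/c2.png",np.hstack([k(w,220,45,80,200,3)[:600],np.vstack([k(b,255,210,64,80,6)[:, :384],k(a,240,105,64,20,6)[:120]])]))
E
```

```text
(no output)
```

View pics/c2.png

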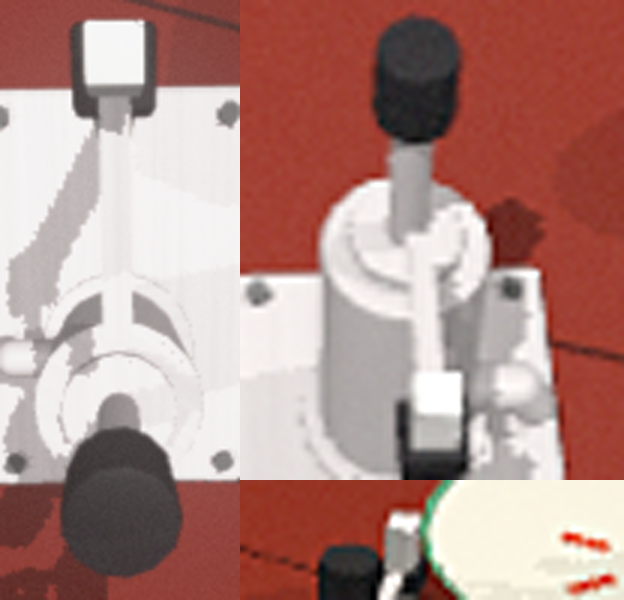

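```bash
python3 - <<'E'
from h import *
import json
a=vision.calibration("scene");b=vision.calibration("side");w=json.load(open("w2.json"))
def kn(p,m):
    x,y,W,H=m;return None
# knob blobs
def knob(f,x0,x1,y0,y1):
    g=cv2.imread(f).max(2);m=np.zeros_like(g);m[y0:y1,x0:x1]=(g[y0:y1,x0:x1]<85)*255
    n,l,s,c=cv2.connectedComponentsWithStats(m);i=1+s[1:,4].argmax();return s[i],c[i]
ks=knob("pics/side0.png",270,300,208,242);ka=knob("pics/scene0.png",248,265,112,135);kw=knob("pics/w2.png",235,290,180,240)
print(ks,ka,kw)
X,e=tri((b,ks[1]),(a,ka[1]));print("knob side+scene",X,e)
X,e=tri((b,ks[1]),(w,kw[1]));print("knob side+wrist",X,e)
# collar axis: side/wrist at z 145 ; knob top centre
print("knobtop",tri((b,(255+(418-240)/6,210+52/6)),(w,(220+122/3,45+521/3))))
print("collar axis wrist",plane(w,(220+119/3,45+407/3),145),"side",plane(b,(255+(406-240)/6,210+243/6),145))
X,e=tri((b,(285.5,249.7)),(w,(259.2,162.3)));print("tip",X,e)
print("post top",tri((b,(255+(438-240)/6,210+388/6)),(w,(220+114/3,45+53/3))))
ax=np.array([515,160.]);y=np.array([-.239,.971])
for z in(165,170,175,180,185,190,195):
    P=[*(ax+32*y),z];print(z,proj(b,P).round(1),proj(w,P).round(1),proj(a,P).round(1))
E
```

```text
(array([277, 213,  15,  21, 249], dtype=int32), array([283.94779116, 223.        ])) (array([253, 116,  11,  16, 152], dtype=int32), array([257.71052632, 123.21710526])) (array([ 240,  188,   40,   49, 1546], dtype=int32), array([259.47218629, 212.84476067]))
knob side+scene [515.47073328 159.5128634  232.70664208] 1.0484515053784222
knob side+wrist [516.54260347 154.89724031 225.81173871] 0.5631900015580081
knobtop (array([516.16912779, 156.61595804, 242.16885311]), np.float64(0.13600997749562582))
collar axis wrist [515.24342402 160.72801527 145.        ] side [514.49209968 165.73310495 145.        ]
tip [507.51970513 184.50479    179.04193508] 1.1104028218588111
post top (array([489.51823622, 257.69761104, 214.21926352]), np.float64(0.14558881639372043))
165 [284.1 256.2] [259.5 152.7] [260.7 138.7]
170 [284.2 254.8] [259.5 153.4] [260.7 137.2]
175 [284.3 253.5] [259.5 154.2] [260.8 135.7]
180 [284.4 252.1] [259.6 155. ] [260.8 134.2]
185 [284.5 250.7] [259.6 155.8] [260.8 132.6]
190 [284.6 249.3] [259.7 156.7] [260.9 131.1]
195 [284.8 247.9] [259.7 157.6] [260.9 129.5]
```

To row units: 70 mm / 600 = 0.1167, 65 mm / 600 = 0.1083.

Emit:
steer_hand(
  deltas=[
    {"trans": [0.0017, 0.0017, 0.0333]},
    {"trans": [0.0017, 0.0017, 0.0667]},
    {"trans": [0.0017, 0.0017, 0.0917]},
    {"trans": [0.0017, 0.0017, 0.1083]},
    {"trans": [0.0017, 0.0017, 0.1167]},
    {"trans": [0.0017, 0.0017, 0.1167]},
    {"trans": [0.0017, 0.0017, 0.1167]},
  ],
  aperture=1.0,
)

```text
time_s: 8.8
eef_pos: [514.8, 161.1, 389.4]
ee_rot: [0.0, 0.616, 0.788, 0.0]
force: [-0.2, 0.3, 0.1]
grip_width: 1.002
grip_force: 0.0
```

Emit:
steer_hand(
  deltas=[
    {},
    {},
    {},
    {},
  ],
  aperture=0.48,
  clamp_n=20,
)

```text
time_s: 9.2
eef_pos: [514.7, 161.3, 388.8]
ee_rot: [0.0, 0.616, 0.788, 0.0]
force: [0.5, 0.6, -0.1]
grip_width: 0.478
grip_force: 0.0
```

```bash
python3 - <<'E'
from h import *
im=vision.capture("wrist");w=vision.calibration("wrist")
cv2.imwrite("pics/w3.png",im[:,:,::-1])
s=monitor.sense();print(s["eef_pos"],s["grip_width"],s["force"])
sd=vision.capture("side")
cv2.imwrite("pics/c3.png",np.hstack([cv2.resize(im[150:310,170:350],None,fx=2.5,fy=2.5),cv2.resize(sd[200:280,250:320],None,fx=5,fy=5)])[:,:,::-1])
E
```

```text
[514.71057015 161.28993655 388.76874832] 0.48035374051082796 [ 0.600131   -0.64740723 -0.11918166]
```

View pics/c3.png

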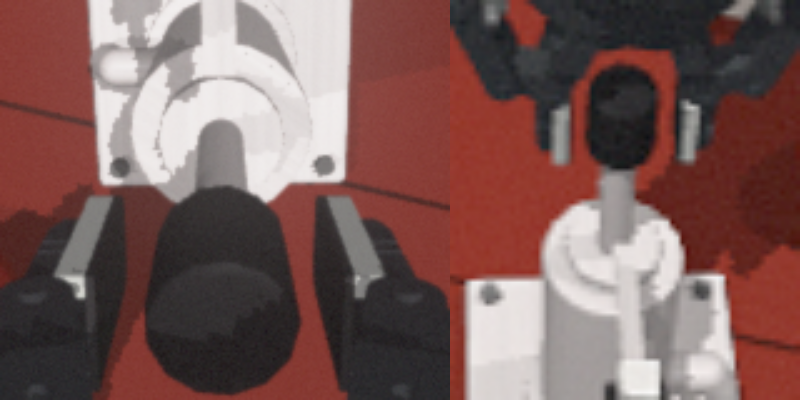

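The knob sits between the pads. In the wrist crop it spans 147–300 with the pads centred at about 219, so it is about 0.5 mm off towards tool +y. In the side crop it is centred. I nudge 0.5 mm and close gently.

To row units: -1 mm / 600 = -0.0017, 0.5 mm / 600 = 0.0008.

Emit:
steer_hand(
  deltas=[
    {"trans": [-0.0017, 0.0008, 0]},
    {"trans": [-0.0017, 0.0008, 0]},
    {"trans": [-0.0017, 0.0008, 0]},
  ],
  aperture=0.36,
  clamp_n=25,
)

```text
time_s: 9.6
eef_pos: [515.5, 160.4, 388.7]
ee_rot: [0.0, 0.616, 0.788, -0.0]
force: [-0.4, 0.5, -0.0]
grip_width: 0.362
grip_force: 0.0
```

Emit:
steer_hand(
  deltas=[
    {},
    {},
    {},
    {},
    {},
  ],
  aperture=0.2,
  clamp_n=25,
)

```text
time_s: 10.1
eef_pos: [515.4, 160.4, 388.8]
ee_rot: [0.0, 0.616, 0.788, -0.0]
force: [-1.1, -0.1, 3.0]
grip_width: 0.321
grip_force: 24.9
```

Gripped at 27 mm with only about 1 N sideways. I lift slowly and check the forces.

To row units: -5 mm / 600 = -0.0083, -3 mm / 600 = -0.005.

Emit:
steer_hand(
  deltas=[
    {"trans": [0, 0, -0.0017]},
    {"trans": [0, 0, -0.0033]},
    {"trans": [0, 0, -0.005]},
    {"trans": [0, 0, -0.0083]},
    {"trans": [0, 0, -0.0083]},
  ],
)

```text
time_s: 10.6
eef_pos: [515.5, 160.4, 393.9]
ee_rot: [0.0, 0.616, 0.788, 0.0]
force: [-0.8, -0.3, -2.3]
grip_width: 0.318
grip_force: 24.8
```

Emit:
steer_hand(
  deltas=[
    {"trans": [0, 0, -0.0033]},
    {"trans": [0, 0, -0.0083]},
    {"trans": [0, 0, -0.0133]},
    {"trans": [0, 0, -0.0183]},
    {"trans": [0, 0, -0.0233]},
    {"trans": [0, 0, -0.025]},
    {"trans": [0, 0, -0.025]},
  ],
)

```text
time_s: 11.3
eef_pos: [515.4, 160.4, 408.9]
ee_rot: [0.0, 0.616, 0.788, 0.0]
force: [-0.1, -0.1, -2.0]
grip_width: 0.322
grip_force: 24.8
```

```bash
python3 - <<'E'
from h import *
s=monitor.sense();print(s["eef_pos"],s["force"],s["wrist_torque"],s["grip_force"])
E
```

```text
[515.42318412 160.43668932 408.85621149] [-0.083218   -0.14103932 -2.00156816] [0.01365753 0.04421367 0.0084522 ] 24.830310344696045
```

To row units: -15 mm / 600 = -0.025, -14 mm / 600 = -0.0233.

Emit:
steer_hand(
  deltas=[
    {"trans": [0, 0, -0.0033]},
    {"trans": [0, 0, -0.0083]},
    {"trans": [0, 0, -0.0133]},
    {"trans": [0, 0, -0.0183]},
    {"trans": [0, 0, -0.0233]},
    {"trans": [0, 0, -0.025]},
    {"trans": [0, 0, -0.025]},
  ],
)

```text
time_s: 12.0
eef_pos: [515.4, 160.4, 423.9]
ee_rot: [0.0, 0.616, 0.788, 0.0]
force: [-0.0, 0.4, -3.2]
grip_width: 0.323
grip_force: 24.8
```

```bash
python3 - <<'E'
from h import *
s=monitor.sense();print(s["eef_pos"],s["force"])
sd=vision.capture("side");sc=vision.capture("scene");w=vision.capture("wrist")
for n,i in(("side",sd),("scene",sc),("wrist",w)):cv2.imwrite(f"pics/{n}4.png",i[:,:,::-1])
k=lambda i,x,y,W,H,f:cv2.resize(i[y:y+H,x:x+W],None,fx=f,fy=f,interpolation=cv2.INTER_CUBIC)
cv2.imwrite("pics/c4.png",np.hstack([k(sd,260,215,45,60,8),k(sc,235,100,55,60,8)])[:,:,::-1])
E
```

```text
[515.4189035  160.42093448 423.85515461] [-0.01003004  0.35894606 -3.16369121]
```

View pics/c4.png

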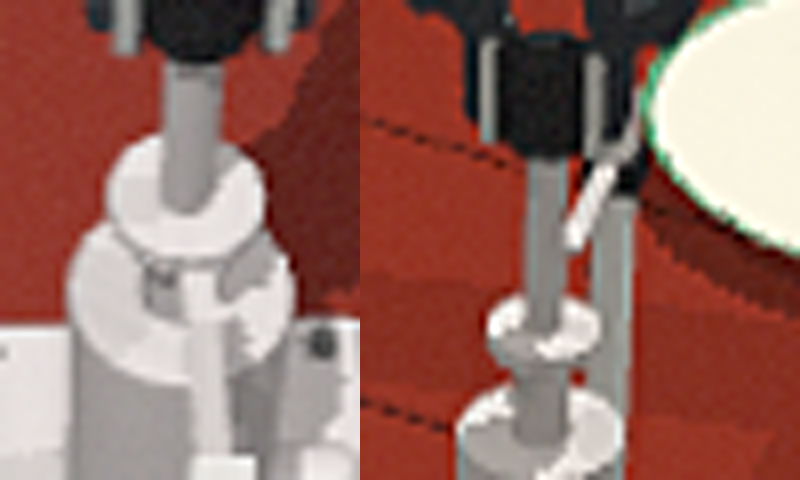

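The scene crop now shows the pointer's free end clear at about (573,236), i.e. px (261.6,129.5), well above the collar centre at (543,324). In the side crop the tip is at (198,262), i.e. px (284.8,247.8), with the collar centre at (186,192). I triangulate both with the same cameras.

```bash
python3 - <<'E'
from h import *
a=vision.calibration("scene");b=vision.calibration("side")
t,e=tri((a,(261.6,129.5)),(b,(284.8,247.8)));c,f=tri((a,(257.9,140.4)),(b,(283.3,239)))
print("tip",t,e,"collar",c,f,"dz",t[2]-c[2], "r",np.hypot(*(t-c)[:2]))
ax=np.array([515.2,159.7]);y=np.array([-.245,.97])
for z in(175,180,185):print(z,proj(a,[*ax,z]).round(1),proj(b,[*ax,z]).round(1))
for z in(190,193,196):print(z,proj(a,[*(ax+32*y),z]).round(1),proj(b,[*(ax+32*y),z]).round(1))
E
```

```text
tip [508.16962977 191.54717545 195.39785962] 0.9960622325993805 collar [515.5562529  160.15545898 179.00073405] 0.011223291097032285 dz 16.397125576383218 r 32.24906299331929
175 [257.7 141.7] [283.4 240. ]
180 [257.7 140.1] [283.5 238.6]
185 [257.7 138.6] [283.6 237.2]
190 [260.8 131.2] [284.7 249.2]
193 [260.8 130.2] [284.7 248.3]
196 [260.9 129.3] [284.8 247.5]
```

The tip is 16 mm above the collar, at 32.2 mm radius as expected, and the collar height agrees with the lift. I raise 15 mm more.

To row units: -15 mm / 600 = -0.025, -14 mm / 600 = -0.0233.

Emit:
steer_hand(
  deltas=[
    {"trans": [0, 0, -0.0033]},
    {"trans": [0, 0, -0.0083]},
    {"trans": [0, 0, -0.0133]},
    {"trans": [0, 0, -0.0183]},
    {"trans": [0, 0, -0.0233]},
    {"trans": [0, 0, -0.025]},
    {"trans": [0, 0, -0.025]},
    {"trans": [0, 0, -0.025]},
  ],
)

```text
time_s: 12.95
eef_pos: [515.4, 160.4, 438.6]
ee_rot: [-0.0, 0.616, 0.788, -0.0]
force: [-0.3, 0.4, -2.8]
grip_width: 0.323
grip_force: 24.8
```

```bash
python3 - <<'E'
from h import *
s=monitor.sense();print(s["eef_pos"],s["force"])
sd=vision.capture("side");sc=vision.capture("scene")
k=lambda i,x,y,W,H,f:cv2.resize(i[y:y+H,x:x+W],None,fx=f,fy=f,interpolation=cv2.INTER_CUBIC)
cv2.imwrite("pics/c5.png",np.hstack([k(sd,260,215,45,60,8),k(sc,235,100,55,60,8)])[:,:,::-1])
E
```

```text
[515.41847905 160.42815424 438.59256941] [-0.29883103  0.41784906 -2.84589006]
```

View pics/c5.png

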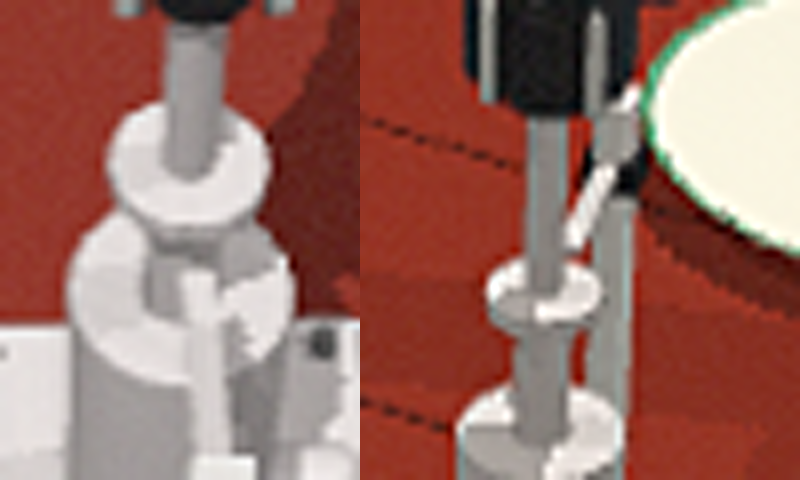

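The crop shows the collar centre at side (188,163) and scene (543,286), and the tip at (198,270) and (574,238). Converted per camera, the side view gives collar 191.4 against tip 191.5 mm, and the scene view gives 194.0 against 194.5 mm. They are level, so I hand the job in.

```bash
python3 -c "
from rig import ctrl, vision, monitor
print(ctrl.finish_job())"
```

```text
the job is handed in; nothing more can be done
None
```

The job is handed in: I pressed the large key and then the bar key fully down, never pressed the small key, and am still gripping the plunger with its collar top level with the pointer top to within about 1 mm by two camera views; the hand-in gave no verdict.

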